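# Set the dust extractor's blank selector by clicks, then start it

### The arm

A 7-joint arm with a two-finger parallel gripper is mounted at the origin on a cart in front of the work surface, level with it; the furniture and walls round the work are solid. World frame = base frame: x ahead of the robot, y to its left, z up, the work surface at z = 0. Lengths are in m, angles in rad, forces in N, time in s.
With the tool pointing down it reaches from about 0.425 to 0.825 m from the base axis. Payload 3.6 kg.
Tool frame: the origin (TCP) lies where the fingers leave the gripper's body, on its centre line; the fingertips stand 73 mm ahead of it and the grasp point (between the pads) lies 54 mm ahead of it; z points along the fingers, y is the line along which they close (so a half turn about z gives the same grasp; the last joint's range is limited). The gripper opens to 85 mm and grips with 20 to 120 N. Pads are 22 mm wide; open, the fingers measure 114 mm over their backs; the gripper's body (76 mm by 85 mm) begins 54 mm behind the grasp point. The pads swing forward as they close: fully open they stand 13 mm farther back than shut.
Start: joints at [-1.363, 0.615, -0.013, 1.423, 0.008, 1.103, -0.04], TCP at [0.151, 0.632, 0.304] pointing down, gripper open.
Joint ranges: [-3.12, 3.12], [-0.3, 2.06], [-1.34, 1.32], [0.26, 2.42], [-1.36, 4.5], [0.01, 1.98], [-2.84, 2.84]. Speed limits (rad/s): [2.79, 2.79, 3.14, 3.14, 3.14, 3.14, 3.14].

### API

Orientations are given as a unit quaternion [x, y, z, w].
In Python, from station import arm, snapshot, camera_info, ticket gives the robot as it stands. Calls block until the motion is done:
- arm.movep(position, orientation): joint-space move of the TCP to a pose.
- arm.line_to(position, velocity=0.15, ori=None): straight line of the TCP; ori=None keeps the orientation; velocity is the mean speed in m/s.
- arm.move_j(angles): joint-space move.
- arm.move_gripper(opening, effort=None): opening from 0.0 (shut) to 1.0 (fully open); effort is the grip in N (None keeps the last); returns when the fingers have stopped.
- arm.pause(seconds).
- arm.ik(position, orientation): joint angles nearest the present ones, or None.
- snapshot(name): name is "scene" or "side" or "wrist"; returns the picture (420x560x3 uint8, blue, green, red); there is no depth.
- camera_info(name): a dict with "fx", "fy", "cx", "cy" (pixels), "dist_coeffs" ([k1, k2, p1, p2, k3] as OpenCV has them; the pictures are not rectified), "R" (3x3) and "t" (3): a world point X has camera coordinates R X + t; the wrist camera has in their place "T_tool_cam" (4x4, takes a point from camera to tool coordinates, whose origin is the TCP and whose axes are the flange's). Camera axes: x right, y down, z forward; pixel columns grow to the right and rows downward; lengths in m; the calibration is good to about 2 mm. A picture is of the moment at which its call begins: read the wrist's pose just before it. camera_info takes no time and is no camera call.
A pose or a line that the arm cannot do raises arm.MotionError and nothing moves.
- ticket.finish_job(): hands the job in; it is judged then, once.
Readings, each from a call of its own:
- arm.read_time(): time.
- arm.read_joint_positions(): joint angles.
- arm.read_dq(): joint speeds.
- arm.read_effort(): joint torques, N m.
- arm.read_tool_pos(): TCP position.
- arm.read_eef_rot(): TCP orientation.
- arm.read_ft_force(): force on the tool from outside, world axes, zero at the start.
- arm.read_wrist_torque(): the same for the moment, N m.
- arm.read_opening(): opening from 0.0 (shut) to 1.0 (fully open).
- arm.read_finger_force(): force on a finger pad.
Only numpy, scipy, OpenCV 4.12 (cv2) and the standard library are available. Lean on these libraries where they do the work, as an engineer would, in place of code of your own. Each camera call takes 0.05 s, during which the arm holds its last target. There are 200 camera calls.

### The job

Set the suction on the dust extractor's sloping control unit: turn the blank black selector anticlockwise all the way to its end stop, then turn it clockwise exactly three clicks from there and leave it in that position. Only then swing the red-tipped start lever fully up the slope, away from you, let go, and leave the pot, the polish bottle and the buffer block beside the unit where they are.

Things in the scene. Friction and masses are not known exactly. Their poses are not given: they have to be found in the camera images.
- console: white desk-shaped control unit of a nail-dust extractor, fixed, 200 (x) by 280 (y) by 116 mm high; origin at table height under its middle, x to its back, y to its left seen from the robot. Its aluminium control panel slopes at 28 degrees, from the front edge (38 mm high, x = -87 mm) up to x = +60 mm, 116 mm high; flat behind that
- selector_grip (a point): centre of the selector's grip bar, on its turning axis, 27 mm out from the panel, left on the panel, 140 mm from the lever. Plain black bar, no marks: 70 mm long, 14 thick, 30 deep; free edge 13 mm farther out than this point, foot 17 mm nearer the panel on a round skirt 66 mm wide, 9 high. x along the bar, y across it, z the turning axis, square out of the panel (leaning 28 degrees to the front)
- selector (a joint): selector angle, rad: 0 at the anticlockwise end stop, growing clockwise seen facing the panel, to 2.18. Six positions 25 degrees (0.436 rad) apart, the first at the stop itself; each snaps in with a click and takes about 0.12 N m to leave; let go in between, it snaps to the nearer one. It starts in one of the third to sixth; with the bar straight up the slope it reads 1.09
- lever_tip (a point): end of the start lever's red grip, 83 mm out from its pivot. The lever is a steel rod 11 mm thick with a red grip 22 mm thick over its outer 35 mm. z runs along the lever outward, y along the pivot axis
- lever_pivot (a point): pivot of the start lever, 4 mm above the panel, in the middle of a grey seat block 56 by 40 mm and 10 mm high on the right side of the panel; axes as those of the lever's tip
- lever (a joint): angle of the start lever, rad: 0 = off, leaning 0.5 rad (29 degrees) down the slope from square to the panel; 1.0 = on, leaning 0.5 rad up the slope, at its stop. It takes about 1 N at the grip and stays where it is left, so it must be pushed all the way; it starts at 0 to 0.15
- pot: bystander: loose clear flat pot, 69 mm wide, 41 mm high, on the table left of the unit; origin under its middle
- bottle: bystander: loose red polish bottle with black cap, 27 by 34 mm, 74 mm high, on the table right of the unit; origin under its middle
- buffer: bystander: loose lilac buffer block, 26 by 93 by 25 mm, on the table in front of the unit; origin under its middle

How it is judged:
On the way, in this order (a step that is already met when the one before it is completed fails the run):
1. the selector is turned anticlockwise to its end stop (value of joint selector below 0.1 rad), for 0.1 s.
2. the selector stands at the third click from the stop, with the start lever still off (value of joint selector between 1.16 and 1.46 rad and value of joint lever below 0.35 rad), for 0.3 s.
3. the start lever is swung fully up the slope (value of joint lever above 0.9 rad), for 0.1 s.
At the end, for the whole second after the job is handed in: The selector rests at the third click from its anticlockwise stop (1.31 rad, within 0.12), the start lever stands fully up the slope (above 0.9 of 1.0 rad), the bottle stands, and the pot, bottle and buffer are within 25 mm of where they were (value of joint selector between 1.19 and 1.43 rad and value of joint lever above 0.9 rad and angle between bottle's own z axis and vertical below 0.2 rad); the robot touches nothing.
It fails at once if the start lever is switched on (past 0.6 rad) while the selector is not at the third click (value of joint lever above 0.6 rad and (value of joint selector below 1.09 rad or value of joint selector above 1.53 rad)).
It fails at once if the pot, the bottle or the buffer block is moved by more than 25 mm (distance of any of pot, bottle, buffer from where it was at the start of the episode above 0.025 m).
It also fails if it takes over 64 s, if anything falls off the work surface, if the arm or the gripper's body presses on something with over 40 N, if the wrist force passes 120 N, or if a joint passes its speed limit or range.

## Working session

There is one attempt and no reset: what is moved stays moved. The work goes in short steps, each a Python script; the robot and the scene stay as the last script left them, time stands still between calls to the robot, and variables do not carry over. Pictures are saved under pics/ and viewed, at most 10 in all, crops included, and the job is handed in when it is done.

```bash
mkdir -p pics; ls
python3 - <<'E'
from station import arm, snapshot, camera_info
import cv2
for n in("scene","side"):
    cv2.imwrite(f"pics/{n}0.png",snapshot(n)); i=camera_info(n); print(n,{k:(v.tolist() if hasattr(v,'tolist') else v) for k,v in i.items()})
print(camera_info("wrist"),arm.read_time(),arm.read_eef_rot(),arm.read_tool_pos())
E
```

```text
pics
scene {'fx': 524.1781347776059, 'fy': 524.1781347776059, 'cx': 280.2427838192873, 'cy': 208.43727178446647, 'dist_coeffs': [-0.07226198871509035, 0.0, 0.0, 0.0, 0.0], 'R': [[0.6411781899411275, -0.7670522897103522, -0.022832292787301346], [-0.45382831793450423, -0.3550263188100935, -0.817310327105251], [0.6188136929517297, 0.534403497183785, -0.5757451828831766]], 't': [-0.3351354525577669, 0.38580200400834813, 0.7637865948703443]}
side {'fx': 485.52966425537596, 'fy': 485.52966425537596, 'cx': 282.2527199419637, 'cy': 216.13815049575152, 'dist_coeffs': [-0.03120026438068384, 0.0, 0.0, 0.0, 0.0], 'R': [[0.9337105370726848, -0.35773655074031946, 0.014463513537776891], [-0.23355589863530998, -0.6392163909614563, -0.7327032467096509], [0.2713600471183837, 0.6807547030984286, -0.6803945612931361]], 't': [-0.5174854786360316, 0.24073911549372143, 0.8852761923122268]}
{'fx': 325.1509988315482, 'fy': 325.1509988315482, 'cx': 279.3880313548083, 'cy': 214.4890421266015, 'dist_coeffs': array([0.02541294, 0.        , 0.        , 0.        , 0.        ]), 'T_tool_cam': array([[-5.29220222e-04, -9.52811266e-01, -3.03562863e-01,
         7.71565602e-02],
       [ 9.99997156e-01, -1.21023878e-03,  2.05529234e-03,
        -1.00309581e-04],
       [-2.32568924e-03, -3.03560912e-01,  9.52809196e-01,
        -7.00482137e-02],
       [ 0.00000000e+00,  0.00000000e+00,  0.00000000e+00,
         1.00000000e+00]])} 0.1 [ 1.17106825e-01  9.93118619e-01 -1.17713418e-03 -1.19199938e-04] [0.15107934 0.63165565 0.30284703]
```

View pics/scene0.png

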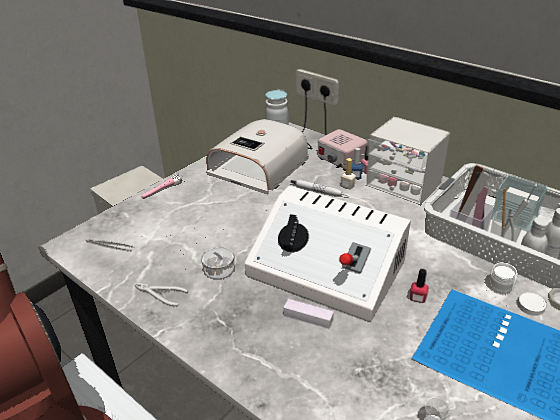

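View pics/side0.png

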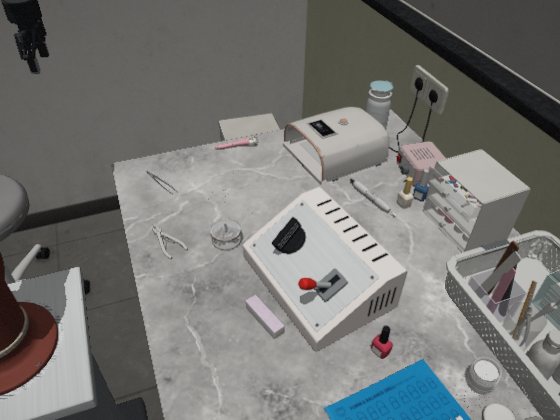

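The scene image shows the selector at about (292,234), the red lever tip at (346,259), the pot at (219,262), the bottle at (419,288) and the buffer at (308,313). In the side image the selector is at about (289,235), the lever tip at (306,284) and the seat block at (332,285). I'll triangulate these roughly, then view the panel from the wrist camera.

```bash
cat > h.py <<'E'
import numpy as np, cv2
from station import arm, snapshot, camera_info, ticket
from scipy.spatial.transform import Rotation as R
from scipy.optimize import least_squares
def KD(i): return np.array([[i['fx'],0,i['cx']],[0,i['fy'],i['cy']],[0,0,1]]),np.array(i['dist_coeffs'])
def ext(n,pose=None):
    i=camera_info(n); 
    if n!='wrist': return (*KD(i),np.array(i['R']),np.array(i['t']))
    p,q=pose; T=np.eye(4); T[:3,:3]=R.from_quat(q).as_matrix(); T[:3,3]=p
    M=np.linalg.inv(T@i['T_tool_cam']); return (*KD(i),M[:3,:3],M[:3,3])
def proj(c,X):
    K,D,r,t=c; return cv2.projectPoints(np.atleast_2d(np.array(X,float)),cv2.Rodrigues(r)[0],t,K,D)[0][:,0]
def tri(cs,uvs): # several cameras -> world point
    f=lambda X:np.concatenate([proj(c,X)[0]-u for c,u in zip(cs,uvs)])
    s=least_squares(f,[.6,0,.1]); return s.x,np.abs(s.fun).max()
S=np.sin(np.radians(28));C=np.cos(np.radians(28))
def Rc(yaw): return R.from_euler('z',yaw).as_matrix()
def plane_pt(c,uv,z):
    K,D,r,t=c; n=cv2.undistortPoints(np.array([[uv]],float),K,D)[0,0]; d=r.T@np.array([*n,1]); o=-r.T@t
    return o+d*(z-o[2])/d[2]
N=np.array([-S,0,C]); U=np.array([C,0,S])   # panel normal, up-slope (console frame)
E
python3 - <<'E'
from h import *
a,b=ext('scene'),ext('side')
for n,u,v in [('sel',(292,234),(289,235)),('tip',(346,259),(306,284)),('block',(357,257),(332,285)),('topL',(283,186),(320,191)),('topR',(411,226),(405,270)),('frontR',(375,312),(318,341)),('frontL',(248,270),(246,252))]:
    print(n,*tri([a,b],[u,v]))
for n,u,v in [('pot',(219,272),(227,243)),('bot',(419,299),(381,352)),('buf',(308,318),(265,320))]:
    print(n,plane_pt(a,u,0),plane_pt(b,v,0))
E
```

```text
sel [0.56954728 0.00539971 0.08995467] 0.09584139199918695
tip [ 0.54153922 -0.14447718  0.12053291] 0.4828989746667389
block [ 0.60154972 -0.13238535  0.07840239] 0.5691056157194225
topL [0.69106498 0.12489607 0.08800651] 3.5892241659126967
topR [ 0.72967338 -0.17313594  0.10461338] 2.6518261069071514
frontR [ 0.54143    -0.21193128  0.03189936] 1.7363943311679577
frontL [0.49357818 0.06261075 0.01193821] 0.5357379793196344
pot [0.46045078 0.11764065 0.        ] [4.64695078e-01 1.12608774e-01 1.11022302e-16]
bot [ 0.65103917 -0.25156514  0.        ] [ 0.65200935 -0.25275256  0.        ]
buf [ 0.4743166  -0.10961391  0.        ] [ 0.47567907 -0.111666    0.        ]
```

Run:
```python
from h import *
yaw=.17; Y=Rc(yaw); n=Y@N; u=Y@U
# view pose: square to the panel
ctr=np.array([.58,-.06,.08])
best=None
for s in(1,-1):
  x=s*u; z=-n; q=R.from_matrix(np.c_[x,np.cross(z,x),z]).as_quat()
  for h in (.28,.24,.2):
    p=ctr+n*h-x*.02
    j=arm.ik(p,q); print(s,h,p,None if j is None else np.round(j,2))
    if j is not None and best is None: best=(p,q)
arm.movep(*best)
pose=(arm.read_tool_pos(),arm.read_eef_rot()); im=snapshot('wrist'); np.save('pose1.npy',np.r_[pose[0],pose[1]])
cv2.imwrite('pics/w1.png',im); print(pose,arm.read_time())
c=ext('wrist',pose)
print(proj(c,[[.5695,.0054,.09],[.5415,-.1445,.12],[.6015,-.132,.078]]))
```

```text
1 0.28 [ 0.43303848 -0.08522695  0.31783589] [-0.38  0.2   0.75  2.25 -0.92  0.46 -0.28]
1 0.24 [ 0.45154664 -0.0820499   0.28251799] [-0.21  0.28  0.56  2.27 -1.13  0.4  -0.09]
1 0.2 [ 0.4700548  -0.07887284  0.24720009] [ 0.07  0.35  0.18  2.27 -1.29  0.25  0.04]
-1 0.28 [ 0.46784727 -0.07925178  0.33661476] [-0.41  0.23  0.76  2.15 -0.83  0.52  2.72]
-1 0.24 [ 0.48635543 -0.07607473  0.30129685] [ 0.24  0.26 -0.07  2.15 -0.51  0.3   2.38]
-1 0.2 [ 0.50486359 -0.07289768  0.26597895] [ 0.51  0.38 -0.44  2.15  0.11  0.17  1.76]
(array([ 0.43352044, -0.08437536,  0.31779737]), array([ 0.96670993,  0.08345524,  0.24098766, -0.02078676])) 2.8917
[[217.53103357 164.46850798]
 [363.55473678 208.46901022]
 [349.29763315 160.95160048]]
```

View pics/w1.png

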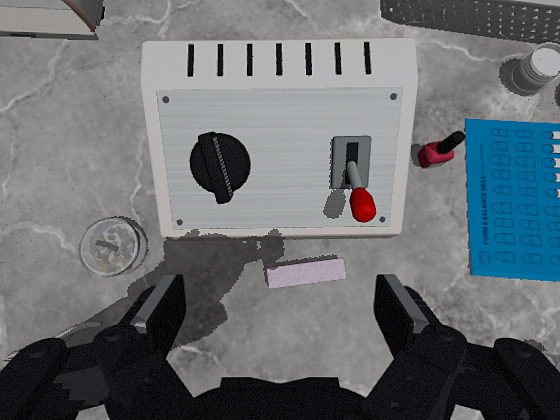

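The wrist view shows the panel square on. The bar runs from about (208,134) to (224,203), leaning about 13° anticlockwise of up-slope, so it's at the third position (0.87). The skirt is centred near (220,165), the lever block at about (351,162), the red tip at (363,206) and the buffer at about (305,272). The console corners are roughly (142,42), (415,38), (163,237) and (402,235). Next I fit the console pose.

Run:
```python
from h import *
a=np.load('pose1.npy'); c=ext('wrist',(a[:3],a[3:])); cs,cd=ext('scene'),ext('side')
L=np.array([[.1,.14,.116],[.1,-.14,.116],[-.087,.14,.038],[-.087,-.14,.038]])
uv=np.array([[142,42],[415,38],[163,237],[402,235]])
W=lambda v,P:np.r_[v[:2],0]+P@Rc(v[2]).T
f=lambda v:(proj(c,W(v,L))-uv).ravel()
s=least_squares(f,[.62,-.06,.17],loss='soft_l1'); v=s.x; print(v,f(v).reshape(-1,2).round(1).tolist())
im=cv2.imread('pics/w1.png'); g=im.max(2)
m=(g[125:215,175:265]<75).astype(np.uint8); n,lab,st,ce=cv2.connectedComponentsWithStats(m); k=1+st[1:,4].argmax(); print('skirt bbox',st[k][:4]+[175,125,0,0],ce[k]+[175,125])
cn=max(cv2.findContours((lab==k).astype(np.uint8),0,2)[0],key=len); print(cv2.minAreaRect(cn),cv2.fitEllipse(cn))
O=Rc(v[2]); P0=W(v,np.array([[-.087,0,.038]]))[0]; n_=O@N
def hit(uvp,h):
    K,D,r,t=c; q=cv2.undistortPoints(np.array([[uvp]],float),K,D)[0,0]; d=r.T@np.array([*q,1]); o=-r.T@t
    X=o+d*((P0+n_*h-o)@n_)/(d@n_); l=O.T@(X-P0); return X,np.r_[l@U,l[1],l@N]
for nm,p,h in [('skirt',ce[k]+[175,125],.009),('barT',(208,134),.04),('barB',(224,203),.04),('block',(351,162),.01),('tip',(363,206),.075),('screwLF',(180,222),0),('screwRB',(394,97),0)]: print(nm,*[x.round(4) for x in hit(p,h)])
# check in the fixed cameras
for cc in(cs,cd): print(proj(cc,W(v,L)).round(0).tolist(), proj(cc,hit(ce[k]+[175,125],.009)[0]).round(0))
```

```text
[ 0.60223964 -0.05627203  0.19357107] [[0.3, 3.1], [-0.1, 1.4], [-0.7, -1.8], [0.4, -5.0]]
skirt bbox [190 132  61  72] [219.44910773 164.35558493]
((43.750003814697266, 37.749996185302734), (67.17514038085938, 59.39696502685547), 45.0) ((44.752864837646484, 39.46641540527344), (56.900394439697266, 69.06303405761719), 161.89784240722656)
skirt [0.5716 0.0048 0.0847] [0.0826 0.0658 0.009 ]
barT [0.5857 0.0106 0.1278] [0.116  0.0688 0.04  ]
barB [ 0.529  -0.0108  0.096 ] [0.0483 0.0587 0.04  ]
block [ 0.5977 -0.1328  0.0854] [ 0.0822 -0.0742  0.01  ]
tip [ 0.5415 -0.1418  0.1288] [ 0.0523 -0.0722  0.075 ]
screwLF [0.5079 0.0452 0.0454] [0.0158 0.1177 0.    ]
screwRB [ 0.6662 -0.1633  0.1067] [ 0.1463 -0.1173 -0.    ]
[[288.0, 186.0], [410.0, 220.0], [246.0, 262.0], [374.0, 307.0]] [[293. 236.]]
[[318.0, 186.0], [406.0, 269.0], [244.0, 243.0], [319.0, 340.0]] [[290. 237.]]
```

```bash
cat >> h.py <<'E'
V=np.array([.60224,-.05627,.19357]); O=Rc(V[2]); P0=np.r_[V[:2],0]+O@np.array([-.087,0,.038]); n_=O@N; u_=O@U; y_=O@np.array([0,1,0])
def pt(s,y,h): return P0+u_*s+y_*y+n_*h
def ori(deg,s): # tool square to panel, x along s*bar, bar deg clockwise from up-slope
    x=s*R.from_rotvec(-n_*np.radians(deg)).apply(u_); return R.from_matrix(np.c_[x,np.cross(-n_,x),-n_]).as_quat()
SEL=(.0826,.0652)
E
python3 - <<'E'
from h import *
print(SEL,pt(*SEL,.09))
for s in(1,-1):
  for d in(-66,-40,-12.5,13,16):
    print(s,d,[None if (j:=arm.ik(pt(*SEL,h),ori(d,s))) is None else np.round(j,2).tolist() for h in(.09,.15)])
E
```

```text
(0.0826, 0.0652) [ 0.5344288  -0.00312179  0.15624363]
1 -66 [[0.71, 0.89, -1.15, 2.2, 1.79, 0.72, -1.87], [0.76, 0.71, -1.15, 2.23, 1.61, 0.59, -1.76]]
1 -40 [[0.71, 0.89, -1.15, 2.2, 1.79, 0.72, -2.32], [0.76, 0.71, -1.15, 2.23, 1.61, 0.59, -2.22]]
1 -12.5 [[0.71, 0.89, -1.15, 2.2, 1.79, 0.72, -2.8], [0.76, 0.71, -1.15, 2.23, 1.61, 0.59, -2.7]]
1 13 [[0.4, 0.65, -0.57, 2.21, 2.08, 0.28, 2.65], [0.29, 0.47, -0.38, 2.24, 1.87, 0.08, 2.82]]
1 16 [[0.4, 0.65, -0.57, 2.21, 2.08, 0.28, 2.6], [0.29, 0.47, -0.38, 2.24, 1.87, 0.08, 2.77]]
-1 -66 [[0.71, 0.89, -1.15, 2.2, 1.79, 0.72, 1.27], [0.76, 0.71, -1.15, 2.23, 1.61, 0.59, 1.38]]
-1 -40 [[0.71, 0.89, -1.15, 2.2, 1.79, 0.72, 0.82], [0.76, 0.71, -1.15, 2.23, 1.61, 0.59, 0.93]]
-1 -12.5 [[0.71, 0.89, -1.15, 2.2, 1.79, 0.72, 0.34], [0.76, 0.71, -1.15, 2.23, 1.61, 0.59, 0.45]]
-1 13 [[0.71, 0.89, -1.15, 2.2, 1.79, 0.72, -0.11], [0.76, 0.71, -1.15, 2.23, 1.61, 0.59, 0.0]]
-1 16 [[0.71, 0.89, -1.15, 2.2, 1.79, 0.72, -0.16], [0.76, 0.71, -1.15, 2.23, 1.61, 0.59, -0.05]]
```

Run:
```python
from h import *
arm.move_gripper(.6,40)
arm.movep(pt(*SEL,.17),ori(-12.5,-1))
pose=(arm.read_tool_pos(),arm.read_eef_rot()); w=snapshot('wrist'); s=snapshot('side')
print(pose[0]-pt(*SEL,.17),arm.read_time(),arm.read_ft_force())
c=ext('wrist',pose); 
b=R.from_rotvec(-n_*np.radians(-12.5)).apply(u_)
for k in(-.035,0,.035):
    q=proj(c,pt(*SEL,.04)+b*k)[0]; print(q); cv2.circle(w,tuple(int(round(t)) for t in q),2,(0,255,0),-1)
cv2.imwrite('pics/w2.png',np.hstack([cv2.resize(w,(400,300)),cv2.resize(s,(400,300))]));
```

```text
[ 9.15722913e-06 -2.42773257e-04 -4.43083498e-06] 5.3833 [ 1.17794583 -0.28035738  0.05742378]
[280.09841705 181.72098854]
[280.17885642 234.02182091]
[280.2526193  281.42104928]
```

View pics/w2.png

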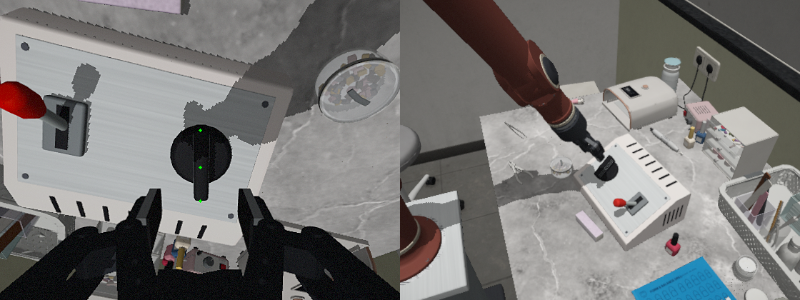

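The three green points, near (200,130–200) in the left half, lie on the bar's centreline and the angle matches, with the arm well clear of everything. I'll descend, grip and turn.

Run:
```python
from h import *
def st(l): print(l,round(arm.read_time(),2),'F',arm.read_ft_force().round(1),'Mz',round(float(np.dot(arm.read_wrist_torque(),n_)),3),'op',round(arm.read_opening(),3),arm.read_joint_positions()[6].round(3))
arm.line_to(pt(*SEL,.09),.1); st('down')
arm.move_gripper(0,40); st('grip'); print('pad',arm.read_finger_force())
for d in list(range(-20,-61,-8))+[-62.5,-65]:
    arm.movep(pt(*SEL,.09),ori(d,-1)); st(d)
arm.pause(.3); st('hold')
```

```text
Traceback (most recent call last):
station.MotionError: the arm cannot follow that straight line within its joint ranges
```

Run:
```python
from h import *
print(arm.read_joint_positions().round(3).tolist())
for h in(.15,.13,.11,.09): print(h,[np.round(j,2).tolist() if (j:=arm.ik(pt(*SEL,h),ori(d,-1))) is not None else None for d in(-12.5,-65,14)])
```

```text
[0.329, 0.429, -0.413, 2.241, 1.353, 0.084, 0.641]
0.15 [[0.39, 0.49, -0.52, 2.24, 1.72, 0.15, 0.29], [0.3, 0.47, -0.39, 2.24, 1.86, 0.09, 1.06], [0.67, 0.62, -0.96, 2.23, 1.61, 0.43, -0.04]]
0.13 [[0.39, 0.55, -0.54, 2.23, 1.89, 0.19, 0.12], [0.3, 0.52, -0.41, 2.23, 2.1, 0.13, 0.82], [0.51, 0.59, -0.72, 2.23, 1.77, 0.3, -0.21]]
0.11 [[0.41, 0.6, -0.58, 2.22, 1.98, 0.25, 0.04], [0.32, 0.58, -0.44, 2.22, 2.18, 0.18, 0.75], [0.35, 0.58, -0.48, 2.22, 2.1, 0.2, -0.55]]
0.09 [[0.41, 0.66, -0.6, 2.21, 2.05, 0.29, -0.01], [0.35, 0.63, -0.5, 2.21, 2.17, 0.24, 0.77], [0.46, 0.68, -0.67, 2.21, 1.98, 0.33, -0.4]]
```

```bash
cat >> h.py <<'E'
def st(l): print(l,round(arm.read_time(),2),'F',np.round(arm.read_ft_force(),1),'Mz',round(float(np.dot(arm.read_wrist_torque(),n_)),3),'op',round(arm.read_opening(),3),'j7',round(float(arm.read_joint_positions()[6]),3))
E
python3 - <<'E'
from h import *
arm.move_j([.76,.71,-1.15,2.23,1.61,.59,.45])
arm.movep(pt(*SEL,.15),ori(-12.5,-1)); st('up')
arm.line_to(pt(*SEL,.09),.1); st('down'); j=np.array(arm.read_joint_positions())
print(j.round(3),arm.read_tool_pos()-pt(*SEL,.09))
arm.move_gripper(0,40); st('grip'); print('pad',arm.read_finger_force())
E
```

```text
up 6.37 F [ 0.4  0.  -0.1] Mz 0.048 op 0.601 j7 0.446
down 7.12 F [ 0.3 -0.6  1.3] Mz -0.018 op 0.603 j7 0.315
[ 0.681  0.851 -1.087  2.201  1.797  0.658  0.315] [-8.96203289e-05  2.66841239e-04  3.65141986e-04]
grip 7.53 F [-4.6  0.8  4.1] Mz -0.019 op 0.151 j7 0.315
pad 41.588940024375916
```

Run:
```python
from h import *
j0=np.array(arm.read_joint_positions()); np.save('j0.npy',j0)
for d in [10,20,30,40,46,50,53]:
    j=j0.copy(); j[6]+=np.radians(d); arm.move_j(j); st(d)
arm.pause(.3); st('hold')
```

```text
10 7.83 F [-1.2  0.1  0.7] Mz 0.029 op 0.15 j7 0.486
20 8.12 F [-1.8  2.   0.3] Mz 0.079 op 0.15 j7 0.659
30 8.41 F [-2.   2.1  0.2] Mz -0.09 op 0.155 j7 0.833
40 8.7 F [-1.3  1.8  1.3] Mz 0.024 op 0.151 j7 1.007
46 8.95 F [-2.9  3.1 -0.2] Mz 0.055 op 0.154 j7 1.112
50 9.2 F [-3.5  3.7  0.4] Mz -0.072 op 0.159 j7 1.183
53 9.45 F [-3.9  4.   1.4] Mz -1.034 op 0.159 j7 1.233
hold 9.75 F [-3.8  3.9  2.2] Mz -1.022 op 0.158 j7 1.233
```

The torque jumps right after +50°, which is the end stop. That matches starting two clicks above it. Now I turn clockwise 75° from there.

Run:
```python
from h import *
j0=np.load('j0.npy')
for d in [40,25,12,0,-12,-20,-25]:
    j=j0.copy(); j[6]+=np.radians(d); arm.move_j(j); st(d)
arm.pause(.3); st('hold')
arm.move_gripper(.5); arm.line_to(pt(*SEL,.14),.1); st('rel')
arm.line_to(pt(*SEL,.17),.1)
pose=(arm.read_tool_pos(),arm.read_eef_rot()); w=snapshot('wrist'); c=ext('wrist',pose)
b=R.from_rotvec(-n_*np.radians(12.5)).apply(u_)
for k in(-.035,0,.035):
    cv2.circle(w,tuple(int(round(t)) for t in proj(c,pt(*SEL,.04)+b*k)[0]),2,(0,255,0),-1)
cv2.imwrite('pics/w3.png',w); cv2.imwrite('pics/s3.png',snapshot('side'))
```

```text
40 10.08 F [-2.8  2.9  0.4] Mz 0.052 op 0.157 j7 1.014
25 10.44 F [-3.6  3.1  0.8] Mz -0.003 op 0.156 j7 0.755
12 10.78 F [-3.   3.5  2.1] Mz 0.045 op 0.154 j7 0.53
0 11.09 F [-3.2  2.9  0.7] Mz -0.09 op 0.154 j7 0.321
-12 11.41 F [-4.4  3.1  2.5] Mz 0.01 op 0.158 j7 0.112
-20 11.67 F [-4.4  2.2  2.5] Mz -0.053 op 0.156 j7 -0.028
-25 11.92 F [-4.5  1.3  2.8] Mz 0.002 op 0.153 j7 -0.116
hold 12.22 F [-3.6  1.1  4.7] Mz -0.019 op 0.154 j7 -0.12
rel 13.25 F [ 0.3 -0.4  0.2] Mz -0.01 op 0.498 j7 -0.019
```

View pics/w3.png

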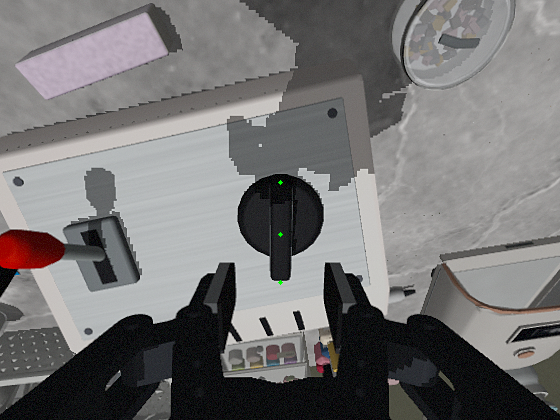

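The green points lie on the bar, now +12.5° clockwise of up-slope, which is the third click from the stop. The lever, at about (40,250) at left, is still off. Now I plan the lever push.

Run:
```python
from h import *
print(arm.read_joint_positions().round(2))
for s in(1,-1):
  for ds,h in((-.08,.2),(-.08,.128),(-.04,.128),(.012,.128)):
    p=pt(.0822+ds,-.0742,h); j=arm.ik(p,ori(0,s)); print(s,ds,h,p.round(3),None if j is None else np.round(j,2).tolist())
```

```text
[ 0.79  0.67 -1.16  2.23  1.53  0.56  0.07]
1 -0.08 0.2 [ 0.441 -0.164  0.216] [1.2, 0.67, -1.14, 2.27, 1.41, 0.38, -2.38]
1 -0.08 0.128 [ 0.474 -0.157  0.152] [1.14, 0.95, -1.25, 2.25, 1.74, 0.65, -2.64]
1 -0.04 0.128 [ 0.509 -0.15   0.171] [1.06, 0.86, -1.16, 2.17, 1.61, 0.55, -2.56]
1 0.012 0.128 [ 0.554 -0.141  0.195] [0.95, 0.78, -1.03, 2.05, 1.37, 0.46, -2.37]
-1 -0.08 0.2 [ 0.441 -0.164  0.216] [1.2, 0.66, -1.13, 2.27, 1.4, 0.37, 0.76]
-1 -0.08 0.128 [ 0.474 -0.157  0.152] [1.04, 0.8, -1.0, 2.26, 1.82, 0.41, 0.38]
-1 -0.04 0.128 [ 0.509 -0.15   0.171] [1.01, 0.79, -1.04, 2.17, 1.61, 0.43, 0.57]
-1 0.012 0.128 [ 0.554 -0.141  0.195] [0.97, 0.81, -1.09, 2.05, 1.4, 0.51, 0.75]
```

Run:
```python
from h import *
arm.move_gripper(0)
q=ori(0,-1); P=lambda ds,h: pt(.0822+ds,-.0742,h)
def go(p,v=.08):
    try: arm.line_to(p,v,q)
    except arm.MotionError: print('movep'); arm.movep(p,q)
arm.movep(P(-.08,.2),q); st('a')
go(P(-.08,.128)); st('b'); print(arm.read_tool_pos()-P(-.08,.128))
F0=np.array(arm.read_ft_force())
for ds in [-.06,-.05,-.04,-.03,-.02,-.01,-.004,0,.003,.006,.009,.012,.015]:
    go(P(ds,.128)); f=(np.array(arm.read_ft_force())-F0); print(ds,'fu',round(float(f@u_),1),round(float(f@y_),1),round(float(f@n_),1),round(arm.read_time(),1))
    if f@u_<-10: break
cv2.imwrite('pics/w4.png',np.hstack([cv2.resize(snapshot('side'),(400,300)),cv2.resize(snapshot('scene'),(400,300))]))
```

```text
a 14.98 F [ 1.1 -0.3 -0.9] Mz 0.052 op 0.001 j7 0.762
b 16.03 F [ 0.7 -0.   0.8] Mz 0.041 op -0.005 j7 0.408
[0.0001467  0.00039271 0.00041458]
-0.06 fu -0.9 0.3 -0.4 16.4
-0.05 fu -1.4 0.6 -0.8 16.7
-0.04 fu -0.7 0.2 0.1 17.0
-0.03 fu -1.9 -0.4 -1.3 17.3
-0.02 fu -2.0 0.7 -0.3 17.5
-0.01 fu -1.1 0.4 -1.4 17.8
-0.004 fu -1.4 -0.6 0.2 18.1
0 fu -1.9 0.2 -1.4 18.3
0.003 fu -1.9 -0.2 -0.3 18.6
0.006 fu -2.5 -0.1 -0.6 18.8
0.009 fu -5.8 0.0 2.0 19.1
0.012 fu -10.2 0.7 4.7 19.3
```

View pics/w4.png

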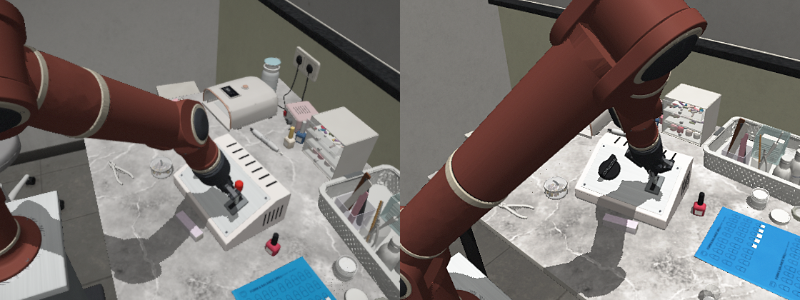

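The force climbs past 0.006, so the lever is at its stop, and the image shows the red tip up-slope of the fingers at about (239,185). Next I back off, lift clear and verify.

Run:
```python
from h import *
q=ori(0,-1); P=lambda ds,h: pt(.0822+ds,-.0742,h)
for p in (P(-.03,.128),P(-.03,.22)):
    try: arm.line_to(p,.1,q)
    except arm.MotionError: print('movep'); arm.movep(p,q)
a=np.load('pose1.npy'); arm.movep(a[:3],a[3:]); st('end')
w=snapshot('wrist'); c=ext('wrist',(arm.read_tool_pos(),arm.read_eef_rot()))
for th in(.5,.3,-.5): print(th,proj(c,P(.083*np.sin(th),.004+.083*np.cos(th)))[0].round(0))
cv2.imwrite('pics/w5.png',w)
```

```text
end 22.56 F [-0.7 -0.4  0.6] Mz 0.034 op -0.002 j7 -0.639
0.5 [372. 125.]
0.3 [372. 145.]
-0.5 [366. 217.]
```

View pics/w5.png

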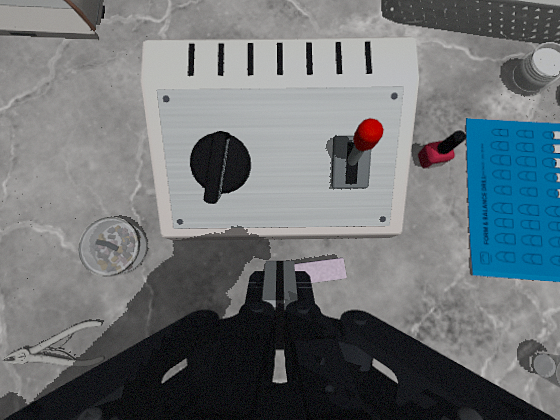

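The red tip is now up-slope, with its outline topping out near (371,118) against a predicted end point of (372,125) at the stop. The bar still stands at +12.5°, and the pot, bottle and buffer are at the same pixels as before.

```bash
python3 -c "
from station import ticket
print(ticket.finish_job())"
```

```text
the job is handed in; nothing more can be done
None
```

The job is handed in (no verdict came back): the selector went to its anticlockwise stop, then three clicks clockwise, then the lever was pushed fully up to its stop; the final picture agrees and shows the pot, bottle and buffer unmoved.

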